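Set out the brass pavilion pieces for the proof photograph

TASK

Set out the pavilion pieces for the proof photograph: stand the loose brass roof, finial up, midway between the standing pavilion and the lying tower case, in line with them and square to the pavilion, and lay the rough stone centred in front of the tower case's open end, its length pointing straight into the opening and its near end about 30 mm short of it. Set both down rather than dropping them, and leave everything else where it is. Once both are set out and let go, press the camera's release button fully down and let it come up again.

Things in the scene. Friction and masses are not known exactly. Their poses are not given: they have to be found in the camera images.
- roof_center (a point): loose pyramid-shaped brass roof standing finial up at one side of the row: eaves 84 x 84 mm (90 mm over corner balls), 84 mm tall, 350 g. Point: its middle, 42 mm above its underside; x, y along the eaves, z up. On top a square finial post, 14 x 14 mm, sides along x and y, reaches from 2 to 36 mm above this point: grip it about 25 mm above the point. Same after a quarter turn
- stone_center (a point): loose rough-cut dull pink stone with dark veins at the other side of the row: 80 mm long (x), 44 mm wide (y), 40 mm tall, 220 g. Point: its centre, 20 mm above the table. The middle 50 mm of its length has flat upright sides 44 mm apart; the ends are 26 mm wide
- pavilion: finished brass pavilion standing upright: base 80 x 80 mm, pyramid roof with 84 mm eaves, 112 mm tall, 700 g, loose; a reference, leave it. Origin: centre of its underside, on the table; axes square to its sides. The tower case lies straight along its y axis, on the +y or -y side, 265 to 275 mm between centres
- tower: hollow square brass tower case lying on its side: 110 mm long (x), 72 mm wide (y), 72 mm tall, 600 g, loose; a reference, leave it. Origin: centre of its underside, on the table. Its open end faces its own -x, roughly to the robot, 55 mm from the origin; +x end closed. A stone laid as asked has its centre 125 mm from this origin towards -x
- release_base: housing of the camera's release button, a dark round puck fixed to the table at the left or right of the row; origin: centre of its underside, z up
- release_top (a point): centre of the top of the round grey button (36 mm across) on the release housing; press straight down here, with the fingers shut
- release (a joint): travel of the release button in m: 0 up, 0.006 fully down; sprung, 5 N at full travel
- mug: bystander: white mug, 76 mm across, 85 mm tall, handle on one side; origin: centre of its foot
- plinth: bystander: flat square brass slab, 80 x 80 x 12 mm, lying near the robot; origin: centre of its underside
- pot: bystander: small steel bowl, 52 mm across, 30 mm tall, behind the row; origin: centre of its foot
- tape: bystander: clear ring (empty tape core), 90 mm across, 24 mm tall; origin: centre of its underside
- wax: bystander: amber glass jar with a steel cap, 60 mm across, 80 mm tall; origin: centre of its foot
There are look-alikes about, which are no part of the job. What is shaped like the part that bears stone_center but blue is not meant.

How it is judged (in metres and radians):
On the way, in this order (a step that is already met when the one before it is completed fails the run):
1. roof and stone are both set out in place and let go, the release button not pressed (horizontal distance between roof_center and pavilion below 0.147 m and horizontal distance between roof_center and tower below 0.147 m and x of roof_center in the frame of pavilion between -0.014 and 0.014 m and (angle between the x axis of roof_center and the x axis of pavilion, either way round below 0.17 rad or angle between the x axis of roof_center and the y axis of pavilion, either way round below 0.17 rad) and angle between roof_center's own z axis and vertical below 0.08 rad and height (world z) of roof_center between 0.036 and 0.048 m and x of stone_center in the frame of tower between -0.14 and -0.11 m and y of stone_center in the frame of tower between -0.014 and 0.014 m and angle between the x axis of stone_center and the x axis of tower, either way round below 0.2 rad and angle between stone_center's own z axis and vertical below 0.15 rad and height (world z) of stone_center between 0.014 and 0.026 m and contact force between each of roof, stone and the fingers below 0.05 N and value of joint release below 0.002 m), for 0.2 s.
2. the release button is pressed fully down with both in place (horizontal distance between roof_center and pavilion below 0.147 m and horizontal distance between roof_center and tower below 0.147 m and x of roof_center in the frame of pavilion between -0.014 and 0.014 m and (angle between the x axis of roof_center and the x axis of pavilion, either way round below 0.17 rad or angle between the x axis of roof_center and the y axis of pavilion, either way round below 0.17 rad) and angle between roof_center's own z axis and vertical below 0.08 rad and height (world z) of roof_center between 0.036 and 0.048 m and x of stone_center in the frame of tower between -0.14 and -0.11 m and y of stone_center in the frame of tower between -0.014 and 0.014 m and angle between the x axis of stone_center and the x axis of tower, either way round below 0.2 rad and angle between stone_center's own z axis and vertical below 0.15 rad and height (world z) of stone_center between 0.014 and 0.026 m and value of joint release above 0.004 m), for 0.05 s.
At the end, for the whole second after the job is handed in: Roof upright, midway between pavilion and tower (147 mm of both), on their line (14 mm), square to the pavilion (10 deg); stone 15 to 45 mm off the open end, on its middle line (14 mm), in line (11 deg); both let go and at rest; release button pressed with both in place, now up (horizontal distance between roof_center and pavilion below 0.147 m and horizontal distance between roof_center and tower below 0.147 m and x of roof_center in the frame of pavilion between -0.014 and 0.014 m and (angle between the x axis of roof_center and the x axis of pavilion, either way round below 0.17 rad or angle between the x axis of roof_center and the y axis of pavilion, either way round below 0.17 rad) and angle between roof_center's own z axis and vertical below 0.08 rad and height (world z) of roof_center between 0.036 and 0.048 m and x of stone_center in the frame of tower between -0.14 and -0.11 m and y of stone_center in the frame of tower between -0.014 and 0.014 m and angle between the x axis of stone_center and the x axis of tower, either way round below 0.2 rad and angle between stone_center's own z axis and vertical below 0.15 rad and height (world z) of stone_center between 0.014 and 0.026 m and contact force between each of roof, stone and the fingers below 0.05 N and value of joint release below 0.0015 m and linear speed of each of roof, stone below 0.02 m/s); the robot touches nothing.
It fails at once if the pavilion or the tower case is shifted by more than 12 mm or tipped (distance of any of pavilion, tower from where it was at the start of the episode above 0.012 m or angle between any of pavilion, tower's own z axis and vertical above 0.3 rad).
It fails at once if a bystander is shifted by more than 25 mm (distance of any of mug, plinth, pot, tape, wax from where it was at the start of the episode above 0.025 m).
It fails at once if the roof or the stone is dropped onto the table (lands freely at more than 0.4 m/s) ((height (world z) of roof_center below 0.05 m and linear speed of roof above 0.4 m/s and contact force between roof and the fingers below 0.05 N) or (height (world z) of stone_center below 0.028 m and linear speed of stone above 0.4 m/s and contact force between stone and the fingers below 0.05 N)).
It also fails if it takes over 72 s, if anything falls off the work surface, if the arm or the gripper's body presses on something with over 40 N, if the wrist force passes 120 N, or if a joint passes its speed limit or range.

ROBOT

A 6-joint arm with a two-finger parallel gripper is mounted at the origin on the work surface. World frame = base frame: x ahead of the robot, y to its left, z up, the work surface at z = 0. Lengths are in mm, angles in degrees, forces in N, time in s.
With the tool pointing down it reaches from about 300 to 850 mm from the base axis. Payload 4.2 kg.
Tool frame: the origin (TCP) lies between the finger pads; the fingertips stand 25 mm ahead of it and the grasp point (between the pads) lies 6 mm ahead of it; x points along the fingers, y is the direction in which the jaws open and shut, and the axes are right-handed (so a half turn about x gives the same grasp; the last joint's range is limited). The gripper opens to 91 mm and grips with 3 to 60 N. Pads are 32 mm wide; open, the fingers measure 118 mm over their backs; the gripper's body (76 mm by 178 mm) begins 60 mm behind the grasp point.
Start: joints at [-78.094, 18.312, 89.639, -0, 72.044, -1.146], TCP at [129.857, -560.159, 238.976] pointing down, gripper open.
Joint ranges: [-177.97, 177.97], [-48.28, 115.42], [12.27, 149.76], [-77.06, 257.06], [2.81, 150.46], [-146.56, 146.56]. Speed limits (degrees/s): [147.25, 147.25, 180, 180, 180, 180].

INTERFACE

Orientations are given as [roll, pitch, yaw] about the fixed x, y, z axes, in that order (R = Rz(yaw) Ry(pitch) Rx(roll)).
In Python, from workcell import env gives the robot as it stands.
- The arm moves only by the tool jog_arm, never from a script. Its argument "plan" is one flat list of numbers, 4 for each row, row after row: the shift along the tool's x, y, z in cm, then the turn about the tool's x in units of 6 degrees (1.0 is 6 degrees). In form: [tx, ty, tz, turn, tx, ty, tz, turn, ...]. A call has 1 to 12 rows; each row shifts and turns the commanded pose from where the row before left it, along the tool's axes as they then stand; what a row does not reach is not made up. A row lasts 1/12 s, in which the tool goes at most 41.7 mm and 7.16 degrees, less where a joint would pass 70% of its speed; a pose out of reach is approached as far as the arm can. A call with a gripper value outside its range is refused whole. "claw" is the finger opening in cm, from 0 to 9.12, set as the call begins (left out, the last holds). The fingers move at their own pace and stop on an object; "newtons" is the grip in N (left out, the last holds). Time passes only in rows, so rows that do not move let the fingers close. It gives the time, the measured TCP pose, the force and the opening at its end, in the units of the state.
- env.state(): the state, without advancing time (a new reading comes with each control period).
- env.grab_frame(name): name is "scene" or "top"; returns the picture (420x560x3 uint8, red, green, blue); there is no depth.
- env.calibration(name): a dict with "vertical_fov" (degrees; the focal length in pixels is half the picture's height over the tangent of half this angle, whatever the lens; pixels are square), "cx", "cy" (the principal point, pixels), "k1" (the pictures are not rectified: a ray, as slopes to the right and down, at radius r is drawn at 1 + k1 r^2 times it, then the intrinsics apply), "origin" and "orientation" of the camera in the world. Camera axes: x right, y down, z forward; pixel columns grow to the right and rows downward; lengths in mm; the calibration is good to about 2 mm. A picture is of the moment at which its call begins. calibration takes no time and is no camera call.
- env.job_done(): hands the job in, once; it reports no verdict.
The state is a dict: "time_s": time; "qpos": joint angles; "qvel": joint speeds; "effort": joint torques, N m; "ee_pos": TCP position; "ee_rot": TCP orientation; "force": force on the tool from outside, world axes, zero at the start; "torque": the same for the moment, N m; "gripper_width": finger opening in mm.
Only numpy, scipy, OpenCV 4.12 (cv2) and the standard library are available. Lean on these libraries where they do the work, as an engineer would, in place of code of your own. Each camera call takes 0.05 s, during which the arm holds its last target.

## Working session

There is one attempt and no reset: what is moved stays moved. The work goes in short steps, Python scripts to look and compute and a tool call to move; the robot and the scene stay as the last step left them, time stands still between calls to the robot, and variables do not carry over. Pictures are saved under pics/ and viewed, and the job is handed in when it is done.

Besides the shell and the picture viewer there is one more tool, called as a command line: name --argument value ..., lists and objects as JSON in quotes. jog_arm: Moves the arm, as the interface text tells. Its arguments: {"type":"object","properties":{"plan":{"type":"array"},"claw":{"type":"number"},"newtons":{"type":"number"}},"required":["plan"]}

```bash
mkdir -p pics; ls; python3 - <<'E'
from workcell import env
import cv2
for n in("scene","top"):
    im=env.grab_frame(n); cv2.imwrite(f"pics/{n}0.png",cv2.resize(im[:,:,::-1],(800,600),interpolation=cv2.INTER_CUBIC)); print(env.calibration(n))
    cv2.imwrite(f"pics/{n}0raw.png",im[:,:,::-1])
print(env.state())
E
```

```text
pics
{'vertical_fov': 52.681135047585435, 'cx': 279.12702053642926, 'cy': 208.59810418979447, 'k1': 0.009908248465403193, 'origin': array([1244.868824  , -334.9437231 ,  869.62514172]), 'orientation': array([-136.29886837,   -0.6176354 ,   64.61207211])}
{'vertical_fov': 49.24578622953, 'cx': 277.8766273068609, 'cy': 198.4763322208638, 'k1': 0.021684118000946287, 'origin': array([ 323.74257335,   -5.17638537, 1382.40670564]), 'orientation': array([-170.63568301,   -0.5144066 ,  -88.55833891])}
{'time_s': 0.1, 'qpos': array([-7.80931537e+01,  1.83467141e+01,  8.96990553e+01, -7.67397259e-04,
        7.20420854e+01, -1.14566797e+00]), 'qvel': array([-0.00867266, -0.09754716, -0.15166029,  0.03896846,  0.06184963,
        0.09225466]), 'effort': array([ 3.12410148e-04, -4.13332164e+01, -2.32510078e+01,  7.29597453e-02,
        4.22392460e-02, -5.10220286e-05]), 'ee_pos': array([ 129.7767787 , -559.75128319,  238.21942532]), 'ee_rot': array([-90.66982766,  89.91214221, 102.38292373]), 'force': array([0.4685022 , 1.10925777, 0.3459332 ]), 'torque': array([-0.0239477 , -0.01211751, -0.01578175]), 'gripper_width': 91.05330796269025}
```

View pics/scene0.png

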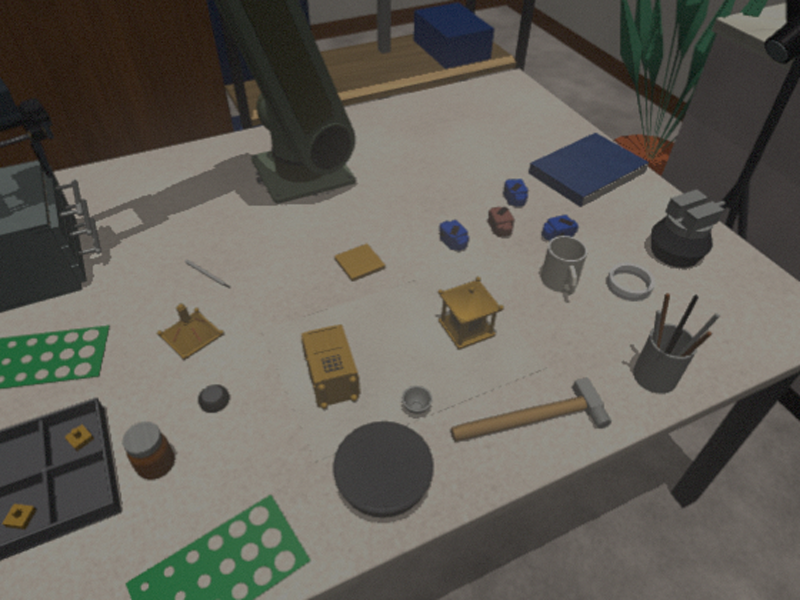

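View pics/top0.png

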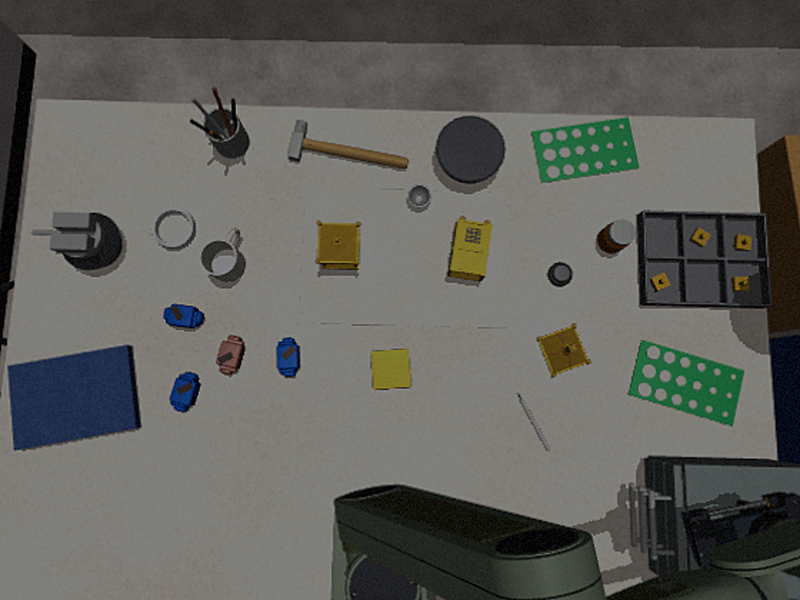

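The top view shows, in 800x600 pixels, the pavilion at about (338,245), the tower case at (470,248), the loose roof at (565,350), the pink stone at (230,355) among three blue ones, and the release at (560,273). Next I'll take enlarged crops to measure them.

```bash
cat > h.py <<'E'
import numpy as np, cv2
from scipy.spatial.transform import Rotation as R
from workcell import env
def cam(n):
    c=env.calibration(n); f=210/np.tan(np.radians(c['vertical_fov']/2))
    return c,f,R.from_euler('xyz',c['orientation'],degrees=True).as_matrix()
def proj(n,P):
    c,f,M=cam(n); p=(np.atleast_2d(P)-c['origin'])@M; s=p[:,:2]/p[:,2:]
    s=s*(1+c['k1']*(s**2).sum(1,keepdims=True)); return s*f+[c['cx'],c['cy']]
def unproj(n,uv,z):
    c,f,M=cam(n); d=(np.atleast_2d(uv).astype(float)-[c['cx'],c['cy']])/f; s=d.copy()
    for _ in range(10): s=d/(1+c['k1']*(s**2).sum(1,keepdims=True))
    r=np.c_[s,np.ones(len(s))]@M.T; t=(z-c['origin'][2])/r[:,2]
    return (c['origin']+r*t[:,None])
E
python3 - <<'E'
from h import *
im=cv2.imread('pics/top0raw.png')
def crop(im,x,y,w,h,k): return cv2.resize(np.clip(im[y:y+h,x:x+w].astype(float)*1.6,0,255).astype(np.uint8),None,fx=k,fy=k,interpolation=cv2.INTER_NEAREST)
# full->raw factor .7
cv2.imwrite('pics/c1.png',crop(im,210,140,140,70,5))
cv2.imwrite('pics/c2.png',crop(im,100,200,120,95,6))
cv2.imwrite('pics/c3.png',crop(im,360,175,75,100,6))
for nm,uv,z in [('pav',(338,223),112),('tow',(470,248),60),('roof',(567,350),84),('stone',(230,355),30),('rel',(560,272),20),('blueR',(288,357),20),('blueU',(184,316),20),('blueD',(184,391),20),('plinth',(391,369),12)]:
    print(nm,unproj('top',np.array(uv)*.7,z)[0].round(1))
E
```

```text
pav [652.7 109.4 112. ]
tow [ 620.5 -160.6   60. ]
roof [ 413.8 -351.1   84. ]
stone [389.5 326.6  30. ]
rel [ 582.6 -356.3   20. ]
blueR [388.9 209.5  20. ]
blueU [468.4 429.7  20. ]
blueD [314.7 417.5  20. ]
plinth [369.9  -3.9  12. ]
```

```bash
sleep 1
```

```text
(no output)
```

View pics/c1.png

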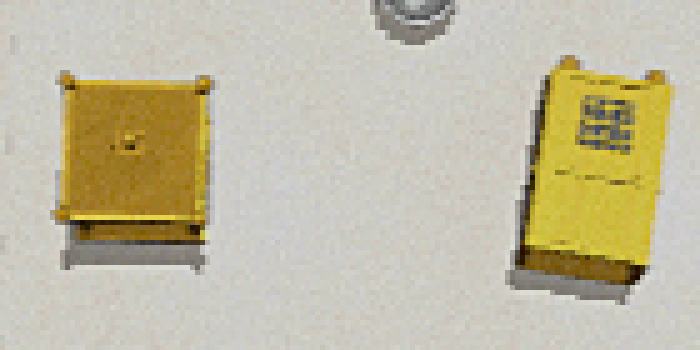

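View pics/c2.png

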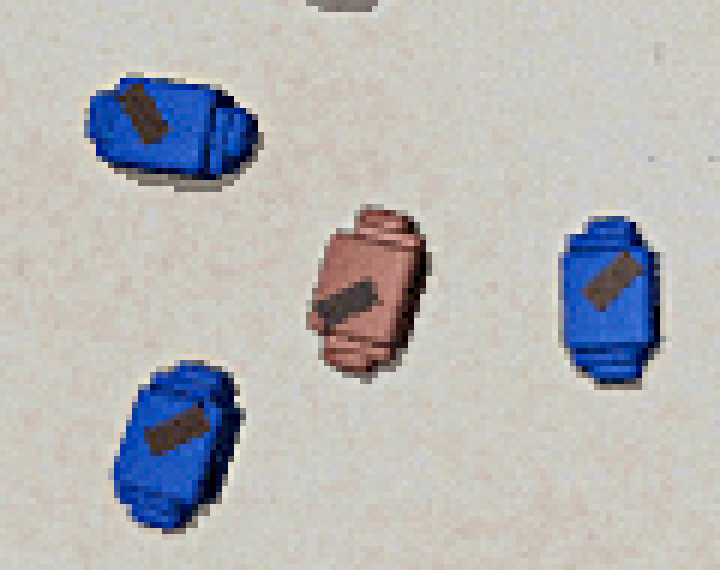

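View pics/c3.png

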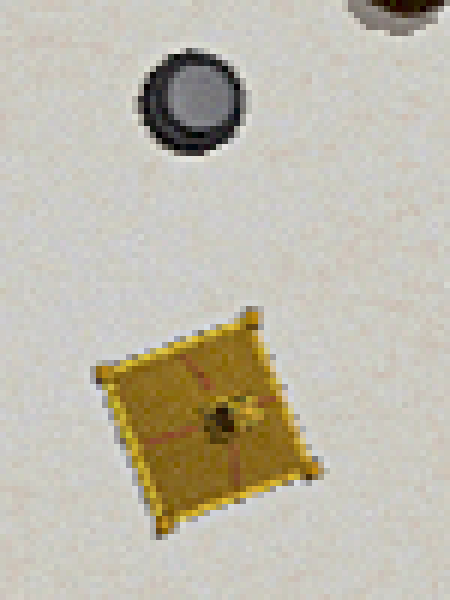

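```bash
python3 - <<'E'
from h import *
im=cv2.imread('pics/scene0raw.png')
def crop(im,x,y,w,h,k): return cv2.resize(np.clip(im[y:y+h,x:x+w].astype(float)*1.6,0,255).astype(np.uint8),None,fx=k,fy=k,interpolation=cv2.INTER_NEAREST)
cv2.imwrite('pics/s1.png',crop(im,200,190,160,100,5))
cv2.imwrite('pics/s2.png',crop(im,105,205,60,90,6))
im=cv2.imread('pics/top0raw.png')
cv2.imwrite('pics/c4.png',crop(im,305,145,50,60,10))
E
```

```text
(no output)
```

View pics/s1.png

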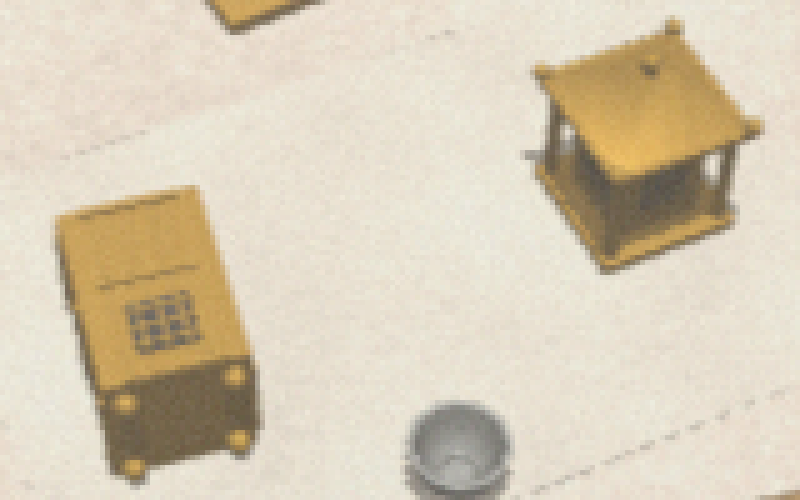

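View pics/s2.png

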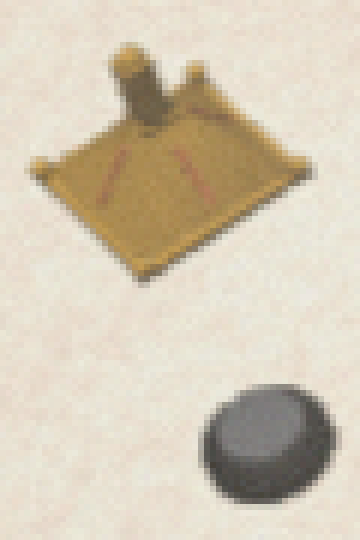

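View pics/c4.png

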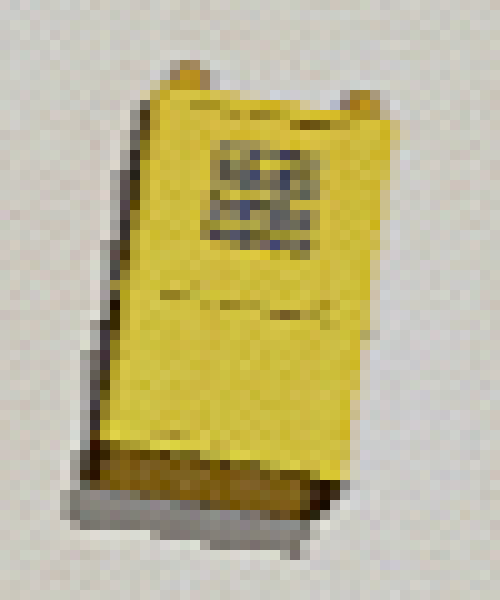

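```bash
python3 - <<'E'
from h import *
def cv(L,x,y,k): return np.array(L,float)/k+[x-.5,y-.5]
def show(nm,n,L,x,y,k,z):
    P=unproj(n,cv(L,x,y,k),z)[:,:2]
    e=np.roll(P,-1,0)-P
    print(nm,P.round(1).tolist(),'mean',P.mean(0).round(1),'len',np.linalg.norm(e,axis=1).round(1),'ang',np.degrees(np.arctan2(e[:,1],e[:,0])).round(1))
show('tower top','top',[(152,90),(397,123),(350,480),(97,440)],305,145,10,72)
show('tower scene','scene',[(55,215),(195,186),(256,360),(102,390)],200,190,5,72)
for z in(66,72,78): 
  show(f'pav top{z}','top',[(67,80),(205,83),(207,218),(62,215)],210,140,5,z)
  show(f'pav scene{z}','scene',[(541,72),(674,26),(755,126),(613,178)],200,190,5,z)
for z in (3,6,9,12):
  show(f'roof top{z}','top',[(105,373),(253,318),(314,469),(165,524)],360,175,6,z)
  show(f'roof scene{z}','scene',[(42,170),(196,72),(303,170),(143,272)],105,205,6,z)
show('fin','top',[(230,415)],360,175,6,80)
show('fin','scene',[(130,58)],105,205,6,80)
for z in (25,30): show(f'rel top','top',[(201,94)],360,175,6,z); show('rel','scene',[(263,422)],105,205,6,z)
show('stone flat top','top',[(333,232),(412,250),(395,350),(318,330)],100,200,6,40)
show('stone ends','top',[(393,208),(358,374)],100,200,6,28)
E
```

```text
tower top [[677.7, -131.4], [669.6, -203.6], [562.5, -190.2], [572.3, -116.5]] mean [ 620.5 -160.4] len [ 72.7 108.   74.4 106.4] ang [-96.4 172.8  82.4  -8.1]
tower scene [[562.5, -188.6], [573.8, -119.2], [685.7, -133.1], [671.6, -203.6]] mean [ 623.4 -161.1] len [ 70.4 112.7  71.9 110.1] ang [  80.8   -7.1 -101.3  172.2]
pav top66 [[665.3, 154.0], [665.8, 72.5], [584.6, 68.5], [584.0, 153.3]] mean [624.9 112.1] len [81.5 81.3 84.8 81.3] ang [ -89.7 -177.2   90.3    0.5]
pav scene66 [[570.9, 78.3], [570.4, 160.3], [652.0, 160.7], [652.5, 76.1]] mean [611.5 118.9] len [81.9 81.7 84.6 81.6] ang [ 90.4   0.3 -89.7 178.4]
pav top72 [[663.8, 153.3], [664.2, 72.2], [583.4, 68.2], [582.9, 152.6]] mean [623.5 111.6] len [81.1 80.9 84.4 80.9] ang [ -89.7 -177.2   90.3    0.5]
pav scene72 [[576.0, 75.3], [575.4, 156.6], [656.5, 157.0], [656.9, 73.1]] mean [616.2 115.5] len [81.3 81.1 83.9 81. ] ang [ 90.4   0.3 -89.7 178.4]
pav top78 [[662.2, 152.5], [662.7, 71.8], [582.2, 67.9], [581.7, 151.9]] mean [622.2 111. ] len [80.7 80.6 84.  80.5] ang [ -89.7 -177.2   90.3    0.5]
pav scene78 [[581.
[... 1351 characters left out ...]
.2 -362.5] len [79.7 83.6 80.1 80.7] ang [ 112.3   20.7  -69.8 -159.6]
fin [[417.9, -354.9]] mean [ 417.9 -354.9] len [0.] ang [0.]
fin [[422.2, -362.9]] mean [ 422.2 -362.9] len [0.] ang [0.]
rel top [[582.5, -358.0]] mean [ 582.5 -358. ] len [0.] ang [0.]
rel [[586.1, -357.5]] mean [ 586.1 -357.5] len [0.] ang [0.]
rel top [[581.5, -356.7]] mean [ 581.5 -356.7] len [0.] ang [0.]
rel [[590.0, -357.4]] mean [ 590.  -357.4] len [0.] ang [0.]
stone flat top [[418.6, 343.6], [410.8, 304.8], [362.5, 309.8], [371.2, 347.5]] mean [390.8 326.4] len [39.5 48.6 38.6 47.6] ang [-101.3  174.1   77.    -4.7]
stone ends [[431.9, 318.2], [350.9, 329.8]] mean [391.4 324. ] len [81.9 81.9] ang [171.9  -8.1]
```

```bash
cat >> h.py <<'E'
def go(target,jaw=None,s=None):
    """target TCP world mm; jaw: desired world yaw of tool y axis (mod 180). prints totals in tool axes (cm, 6deg units)"""
    s=s or env.state(); M=R.from_euler('xyz',s['ee_rot'],degrees=True).as_matrix()
    d=M.T@(np.array(target)-s['ee_pos'])/10
    y=np.degrees(np.arctan2(M[1,1],M[0,1]))
    out=None
    if jaw is not None:
        out=[ -(((jaw-y+90)%180)-90)/6]  # tool x down: + turn about x lowers world yaw
    print('tool cm',d.round(2),'turn units',np.round(out,2) if out else None,'jaw yaw',y.round(2),'tilt',np.degrees(np.arccos(-M[2,0])).round(2),'q',s['qpos'].round(1))
E
python3 - <<'E'
from h import *
s=env.state(); M=R.from_euler('xyz',s['ee_rot'],degrees=True).as_matrix(); print(M.round(3))
go((420,-363.5,240),21.2);go((420,-363.5,240),111.2)
def cv_(L,x,y,k): return np.array(L,float)/k+[x-.5,y-.5]
im=cv2.imread('pics/scene0raw.png')
cv2.imwrite('pics/s3.png',cv2.resize(np.clip(im[115:195,300:430].astype(float)*1.6,0,255).astype(np.uint8),None,fx=6,fy=6,interpolation=cv2.INTER_NEAREST))
E
```

```text
[[-0.     0.226 -0.974]
 [ 0.001 -0.974 -0.226]
 [-1.    -0.002 -0.   ]]
tool cm [ -0.16 -12.56 -32.7 ] turn units [13.64] jaw yaw -76.95 tilt 0.09 q [-78.1  18.3  89.7  -0.   72.   -1.1]
tool cm [ -0.16 -12.56 -32.7 ] turn units [-1.36] jaw yaw -76.95 tilt 0.09 q [-78.1  18.3  89.7  -0.   72.   -1.1]
```

View pics/s3.png

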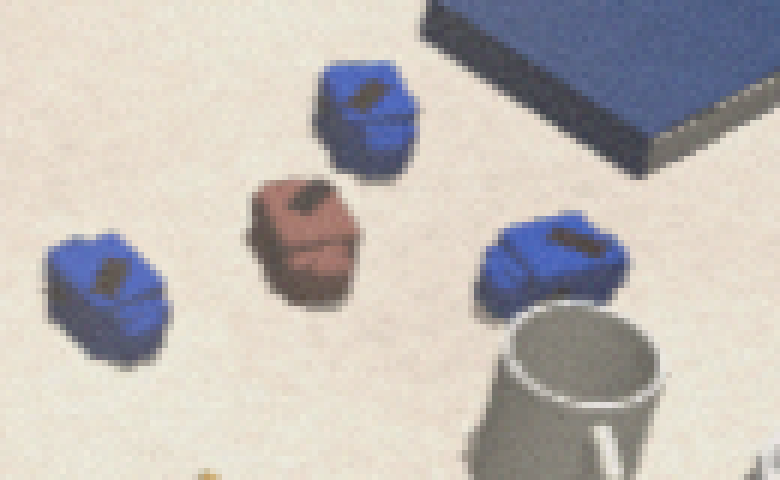

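The scene view agrees: the pink stone is at about (350,155) in raw pixels, free on all sides. I'll move above the roof now.

jog_arm --plan '[0, -1.05, -2.73, 0, 0, -1.05, -2.73, 0, 0, -1.05, -2.73, 0, 0, -1.05, -2.73, 0, 0, -1.05, -2.73, 0, 0, -1.05, -2.73, 0, 0, -1.05, -2.73, 0, 0, -1.05, -2.73, 0, 0, -1.05, -2.73, 0, 0, -1.05, -2.73, 0, 0, -1.05, -2.73, 0, 0, -1.05, -2.73, 0]' --claw 5 --newtons 20

```text
time_s: 1.1
ee_pos: [421.4, -362.2, 238.6]
ee_rot: [-48.3, 90.0, 144.8]
force: [-0.6, -0.6, 0.6]
gripper_width: 50.2
```

jog_arm --plan '[0.6, 0, 0, -1.15, 0.6, 0, 0, -1.15, 0.6, 0, 0, -1.15, 0.6, 0, 0, -1.15, 0.6, 0, 0, -1.15, 0.6, 0, 0, -1.15, 0.6, 0, 0, -1.15, 0.6, 0, 0, -1.15, 0.6, 0, 0, -1.15, 0.6, 0, 0, -1.15, 0.6, 0, 0, -1.15, 0.6, 0, 0, -1.15]'

```text
time_s: 2.1
ee_pos: [420.3, -363.2, 166.2]
ee_rot: [-134.7, 89.9, 141.5]
force: [-0.6, 0.2, -0.3]
gripper_width: 50.2
```

jog_arm --plan '[0, 0, 0, -1, 0, 0, 0, -1, 0, 0, 0, -0.6, 0, 0, 0, 0, 0, 0, 0, 0]'

```text
time_s: 2.52
ee_pos: [420.4, -363.3, 166.6]
ee_rot: [-149.3, 90.0, 142.1]
force: [0.6, -0.2, -0.2]
gripper_width: 49.8
```

```bash
python3 - <<'E'
from h import *
go((420,-363.5,150),21.2); print(env.state()['ee_pos'],env.state()['gripper_width'])
im=env.grab_frame('scene')
cv2.imwrite('pics/a1.png',cv2.resize(np.clip(im[130:290,60:270,::-1].astype(float)*1.6,0,255).astype(np.uint8),None,fx=3.5,fy=3.5))
E
```

```text
tool cm [ 1.66 -0.04  0.01] turn units [0.03] jaw yaw 21.35 tilt 0.04 q [-42.   19.8  98.5  -0.   61.7 -63.4]
[ 420.40454415 -363.28742315  166.63308141] 49.832953652942756
```

View pics/a1.png

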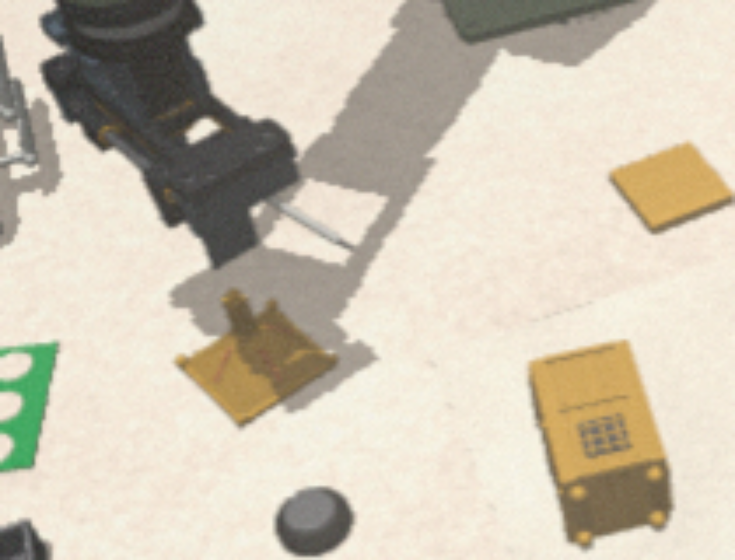

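```bash
python3 - <<'E'
from h import *
for z in (0,44,60,78,84): print(z,((proj('top',(420,-363.5,z))[0]-[359.5,174.5])*6).round(), ((proj('scene',(420,-363.5,z))[0]-[104.5,204.5])*6).round())
E
```

```text
0 [204. 422.] [173. 178.]
44 [228. 416.] [148. 112.]
60 [237. 414.] [139.  87.]
78 [247. 411.] [129.  58.]
84 [250. 411.] [125.  48.]
```

The projected finial top falls at (247,411) in the top crop and (129,58) in the scene crop, matching both views. I'll descend to TCP z = 73 and grip.

jog_arm --plan '[1.2, 0, 0, 0, 1.2, 0, 0, 0, 1.2, 0, 0, 0, 1.2, 0, 0, 0, 1.2, 0, 0, 0, 1.2, 0, 0, 0, 1.0, 0, 0, 0, 0.7, 0, 0, 0, 0.4, 0, 0, 0, 0, 0, 0, 0, 0, 0, 0, 0]'

```text
time_s: 3.48
ee_pos: [420.7, -363.6, 74.2]
ee_rot: [20.2, 90.0, -48.4]
force: [0.3, 0.1, 0.3]
gripper_width: 49.8
```

jog_arm --plan '[0, 0, 0, 0, 0, 0, 0, 0, 0, 0, 0, 0, 0, 0, 0, 0, 0, 0, 0, 0, 0, 0, 0, 0, 0, 0, 0, 0, 0, 0, 0, 0]' --claw 0 --newtons 25

```text
time_s: 4.15
ee_pos: [420.3, -363.6, 74.1]
ee_rot: [-71.5, 90.0, -140.1]
force: [-1.2, 0.8, 1.3]
gripper_width: 13.8
```

jog_arm --plan '[-0.6, 0, 0, 0, -1.2, 0, 0, 0, -1.5, 0, 0, 0, -1.5, 0, 0, 0, -1.5, 0, 0, 0, -1.5, 0, 0, 0, -1.5, 0, 0, 0, -1.2, 0, 0, 0, -1.0, 0, 0, 0, -0.5, 0, 0, 0, 0, 0, 0, 0, 0, 0, 0, 0]'

```text
time_s: 5.15
ee_pos: [420.3, -363.1, 193.5]
ee_rot: [-156.5, 89.9, 134.9]
force: [-0.0, 0.4, -4.1]
gripper_width: 14.0
```

```bash
python3 - <<'E'
from h import *
go((621.5,-24.5,194),0.3);print(env.state()['ee_pos'],env.state()['gripper_width'],env.state()['force'])
im=env.grab_frame('scene')
cv2.imwrite('pics/a2.png',cv2.resize(np.clip(im[80:290,60:340,::-1].astype(float)*1.6,0,255).astype(np.uint8),None,fx=2.8,fy=2.8))
E
```

```text
tool cm [ -0.04  31.11 -24.16] turn units [3.53] jaw yaw 21.45 tilt 0.05 q [-42.   18.5  96.3   0.   65.3 -63.5]
[ 420.29610679 -363.1395964   193.48400045] 13.97743638575022 [-0.00637419  0.35702762 -4.0840826 ]
```

View pics/a2.png

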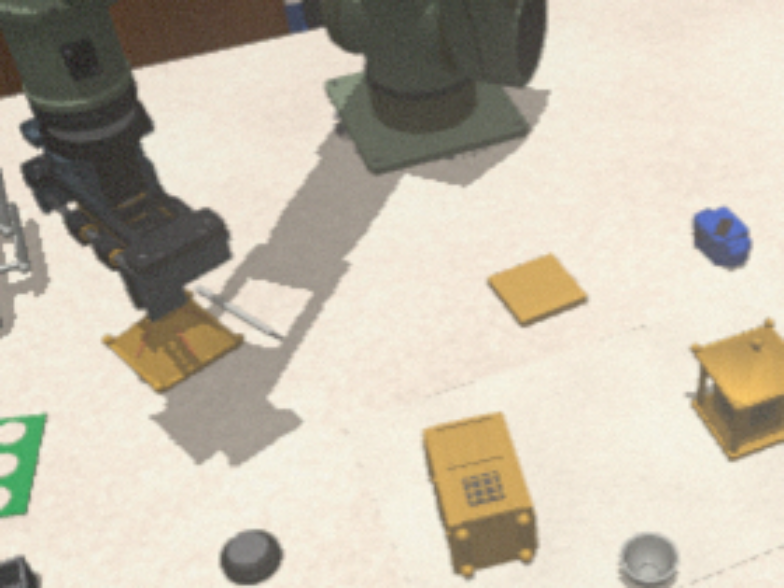

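The roof hangs level in the grip. I'll carry it over now.

jog_arm --plan '[0, 1.2, -0.93, 0, 0, 2.4, -1.86, 0, 0, 2.8, -2.17, 0, 0, 2.8, -2.17, 0, 0, 2.8, -2.17, 0, 0, 2.8, -2.17, 0, 0, 2.8, -2.17, 0, 0, 2.8, -2.17, 0, 0, 2.8, -2.17, 0, 0, 2.8, -2.17, 0, 0, 2.8, -2.17, 0, 0, 2.3, -1.79, 0]'

```text
time_s: 6.2
ee_pos: [622.4, -22.8, 192.6]
ee_rot: [-134.9, 89.9, 156.6]
force: [0.5, -0.1, -3.3]
gripper_width: 13.9
```

jog_arm --plan '[0, 0, 0, 0.7, 0, 0, 0, 0.7, 0, 0, 0, 0.7, 0, 0, 0, 0.7, 0, 0, 0, 0.73, 0, 0, 0, 0, 0, 0, 0, 0, 0, 0, 0, 0]'

```text
time_s: 6.87
ee_pos: [621.5, -25.3, 193.3]
ee_rot: [-89.4, 89.9, -179.1]
force: [-0.1, 0.0, -3.5]
gripper_width: 14.0
```

```bash
python3 - <<'E'
from h import *
go((621.5,-24.5,74.5),0.3);print(env.state()['ee_pos'],env.state()['gripper_width'])
for n in('top','scene'):
  im=env.grab_frame(n); x,y,w,h=(210,120,160,100) if n=='top' else (180,130,180,150)
  cv2.imwrite(f'pics/a3{n}.png',cv2.resize(np.clip(im[y:y+h,x:x+w,::-1].astype(float)*1.6,0,255).astype(np.uint8),None,fx=4,fy=4))
E
```

```text
tool cm [ 1.188e+01  1.000e-02 -8.000e-02] turn units [0.01] jaw yaw 0.36 tilt 0.07 q [-3.4 24.3 87.1 -0.  68.6 -3.7]
[621.54547071 -25.32717323 193.25035915] 14.037010583070687
```

View pics/a3top.png

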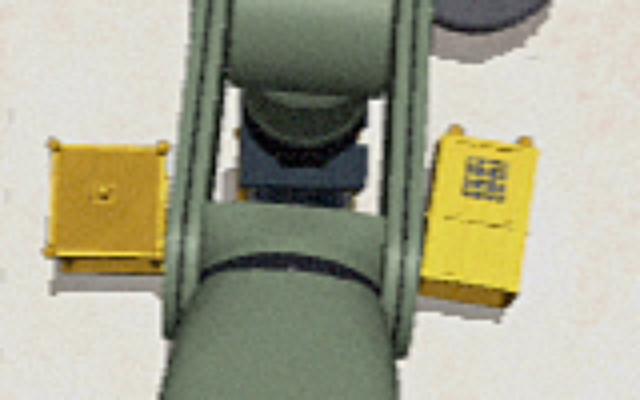

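View pics/a3scene.png

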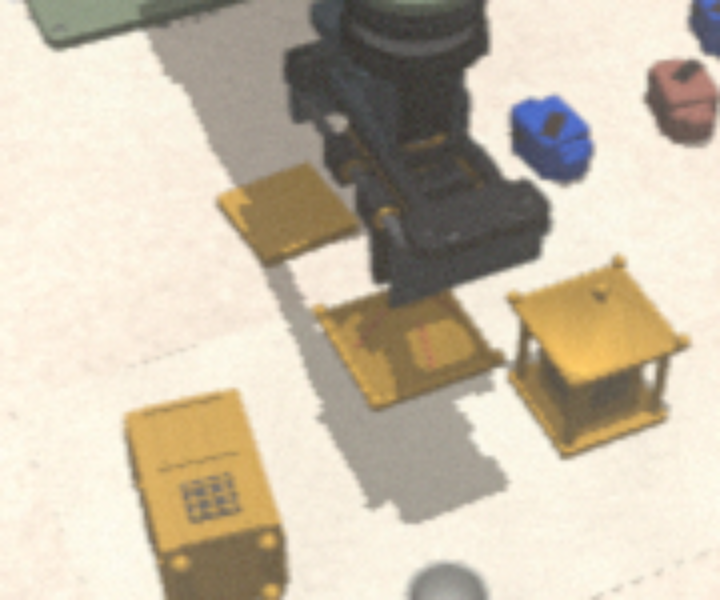

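The roof sits square between the pavilion and the tower. I'll lower it, slowing at the end.

jog_arm --plan '[0.8, 0, 0, 0, 1.5, 0, 0, 0, 1.8, 0, 0, 0, 1.8, 0, 0, 0, 1.6, 0, 0, 0, 1.4, 0, 0, 0, 1.1, 0, 0, 0, 0.8, 0, 0, 0, 0.6, 0, 0, 0, 0.3, 0, 0, 0, 0, 0, 0, 0, 0, 0, 0, 0]'

```text
time_s: 7.97
ee_pos: [622.3, -25.4, 77.4]
ee_rot: [80.8, 89.9, -8.9]
force: [-0.8, 0.1, -2.8]
gripper_width: 13.7
```

jog_arm --plan '[0.1, 0, 0, 0, 0.1, 0, 0, 0, 0, 0, 0, 0, 0, 0, 0, 0]'

```text
time_s: 8.3
ee_pos: [621.9, -25.3, 75.2]
ee_rot: [75.9, 90.0, -13.8]
force: [0.9, -0.5, -3.0]
gripper_width: 14.1
```

jog_arm --plan '[0.05, 0, 0, 0, 0.05, 0, 0, 0, 0.05, 0, 0, 0, 0, 0, 0, 0, 0, 0, 0, 0]'

```text
time_s: 8.72
ee_pos: [622.1, -25.2, 74.2]
ee_rot: [92.6, 89.9, 2.9]
force: [-1.1, 1.5, 4.5]
gripper_width: 13.6
```

Contact: the vertical force rose from -3 to +4.5 N. I'll release and lift.

jog_arm --plan '[0, 0, 0, 0, 0, 0, 0, 0, 0, 0, 0, 0, 0, 0, 0, 0, 0, 0, 0, 0]' --claw 5

```text
time_s: 9.13
ee_pos: [621.9, -25.4, 73.4]
ee_rot: [30.5, 90.0, -59.3]
force: [0.6, 0.6, -0.7]
gripper_width: 44.2
```

jog_arm --plan '[-0.6, 0, 0, 0, -1.2, 0, 0, 0, -1.5, 0, 0, 0, -1.5, 0, 0, 0, -1.5, 0, 0, 0, -1.5, 0, 0, 0, -1.5, 0, 0, 0, -1.5, 0, 0, 0, -1.2, 0, 0, 0, -0.5, 0, 0, 0, 0, 0, 0, 0]'

```text
time_s: 10.05
ee_pos: [622.5, -25.4, 200.1]
ee_rot: [84.5, 89.8, -5.2]
force: [0.6, 0.3, -0.5]
gripper_width: 49.9
```

```bash
python3 - <<'E'
from h import *
def cv_(L,x,y,k): return np.array(L,float)/k+[x-.5,y-.5]
go((391,325,195),81.5);print(env.state()['ee_pos'],env.state()['gripper_width'])
# stone check in scene: flat-part top corners
L=[(262,178),(332,178),(356,232),(288,250)]
for z in(40,): 
  P=unproj('scene',cv_(L,300,115,6),z); print(P.round(1),P.mean(0).round(1))
print(((proj('scene',(391,325,0))[0]-[299.5,114.5])*6).round(),((proj('scene',(391,325,40))[0]-[299.5,114.5])*6).round())
# predicted outline of stone, both crops
for yaw in(-5,-9,-13):
  a=np.radians(yaw);M=np.array([[np.cos(a),-np.sin(a)],[np.sin(a),np.cos(a)]])
  C=np.array([[25,22],[25,-22],[-25,-22],[-25,22]])@M.T+[391,325]
  print(yaw,((proj('top',np.c_[C,[40]*4])-[99.5,199.5])*6).round().tolist(),((proj('scene',np.c_[C,[40]*4])-[299.5,114.5])*6).round().tolist())
E
```

```text
tool cm [  0.43 -22.99 -35.14] turn units [-13.54] jaw yaw 0.27 tilt 0.19 q [-3.4 24.  86.6 -0.  69.2 -3.7]
[622.53047306 -25.35295535 200.12687765] 49.90513768900009
[[362.2 318.7  40. ]
 [377.7 352.4  40. ]
 [421.3 339.3  40. ]
 [419.1 299.6  40. ]] [395.1 327.5  40. ]
[291. 265.] [301. 206.]
-5 [[330.0, 233.0], [420.0, 244.0], [405.0, 347.0], [314.0, 337.0]] [[361.0, 225.0], [285.0, 244.0], [242.0, 187.0], [317.0, 169.0]]
-9 [[335.0, 231.0], [423.0, 247.0], [401.0, 349.0], [311.0, 333.0]] [[359.0, 228.0], [281.0, 242.0], [244.0, 184.0], [321.0, 170.0]]
-13 [[339.0, 229.0], [426.0, 251.0], [396.0, 352.0], [308.0, 329.0]] [[357.0, 230.0], [276.0, 241.0], [246.0, 182.0], [325.0, 172.0]]
```

```bash
python3 - <<'E'
from h import *
from scipy.optimize import minimize
masks={}
for n,(x,y,w,h) in {'top':(145,230,35,40),'scene':(336,138,34,34)}.items():
    im=cv2.imread(f'pics/{n}0raw.png').astype(float); im=cv2.GaussianBlur(im,(3,3),0.6)
    b,g,r=im[...,0],im[...,1],im[...,2]
    m=np.zeros(im.shape[:2],np.uint8); sub=((r-0.5*(g+b))>12)|((r+g+b)<190)
    m[y:y+h,x:x+w]=(sub&~(b>r+15))[y:y+h,x:x+w]
    _,lab,st,_=cv2.connectedComponentsWithStats(m); k=1+st[1:,4].argmax(); masks[n]=(lab==k).astype(np.uint8); print(n,st[k])
def boxes(x,y,a,hz):
    M=np.array([[np.cos(a),-np.sin(a)],[np.sin(a),np.cos(a)]])
    out=[]
    for l,w,h in((25,22,40),(40,13,hz)):
        c=np.array([[i,j] for i in(-l,l) for j in(-w,w)])@M.T+[x,y]
        out.append(np.vstack([np.c_[c,[0]*4],np.c_[c,[h]*4]]))
    return out
S=8
def cost(p,v=False):
    t=0;ious=[]
    for n,m in masks.items():
        o=np.zeros((420*S//4,560*S//4),np.uint8)
        # render at 4x? crop
        x0,y0=(140,225) if n=='top' else(330,130)
        o=np.zeros((50*S,50*S),np.uint8)
        for B in boxes(p[0],p[1],np.radians(p[2]),p[3]):
            q=((proj(n,B)+.5-[x0,y0])*S).astype(np.float32)
            cv2.fillConvexPoly(o,np.round(cv2.convexHull(q)).astype(np.int32),1)
        o=cv2.resize(o.astype(np.float32),(50,50),interpolation=cv2.INTER_AREA); mm=masks[n][y0:y0+50,x0:x0+50]
        e=np.abs(o-mm).sum()/mm.sum(); ious.append(e); t+=e
    return (t,ious) if v else t
best=min((minimize(cost,[391,325,a,30],method='Nelder-Mead',options=dict(initial_simplex=np.array([[391,325,a,30],[397,325,a,30],[391,331,a,30],[391,325,a+5,30],[391,325,a,36]]))) for a in(-3,-9,-15)),key=lambda r:r.fun)
print(best.x,cost(best.x,True))
E
```

```text
top [151 235  21  28 413]
scene [342 141  21  24 309]
[391.36011989 329.8118358  -12.31865755  26.98414515] (np.float64(0.3472334455832687), [np.float64(0.10127875302663439), np.float64(0.2459546925566343)])
```

The silhouette fit is rough: about 391, 327 with yaw -10°. The jaws will centre the stone in y and yaw. I'll go there.

jog_arm --plan '[0, -1.0, -1.5, 0, 0, -1.9, -2.9, 0, 0, -2.0, -3.1, 0, 0, -2.0, -3.1, 0, 0, -2.0, -3.1, 0, 0, -2.0, -3.1, 0, 0, -2.0, -3.1, 0, 0, -2.0, -3.1, 0, 0, -2.0, -3.1, 0, 0, -2.0, -3.1, 0, 0, -2.0, -3.1, 0, 0, -2.0, -3.0, 0]' --claw 8

```text
time_s: 11.05
ee_pos: [389.5, 327.7, 197.6]
ee_rot: [-49.2, 89.9, -138.9]
force: [0.2, 1.1, -0.1]
gripper_width: 80.0
```

jog_arm --plan '[0.5, 0, 0, -1.1, 0.8, 0, 0, -1.1, 0.8, 0, 0, -1.1, 0.8, 0, 0, -1.1, 0.8, 0, 0, -1.1, 0.8, 0, 0, -1.1, 0.8, 0, 0, -1.1, 0.8, 0, 0, -1.1, 0.8, 0, 0, -1.1, 0.6, 0, 0, -1.1, 0.3, 0, 0, -1.1, 0, 0, 0, -1.1]'

```text
time_s: 12.05
ee_pos: [390.2, 325.8, 118.7]
ee_rot: [-129.3, 89.8, -139.5]
force: [0.2, 0.1, -0.2]
gripper_width: 79.7
```

```bash
python3 - <<'E'
from h import *
im=env.grab_frame('scene')
go((391,327,31),79.5);print(env.state()['ee_pos'],env.state()['gripper_width'])
cv2.imwrite('pics/a4.png',cv2.resize(np.clip(im[60:240,220:440,::-1].astype(float)*1.6,0,255).astype(np.uint8),None,fx=3.5,fy=3.3))
E
```

```text
tool cm [8.81 0.14 0.06] turn units [0.08] jaw yaw 80.0 tilt 0.17 q [ 38.6  18.8 108.1  -0.   53.2 -41.4]
[390.41110321 325.93090123 119.07832312] 79.739979432127
```

View pics/a4.png

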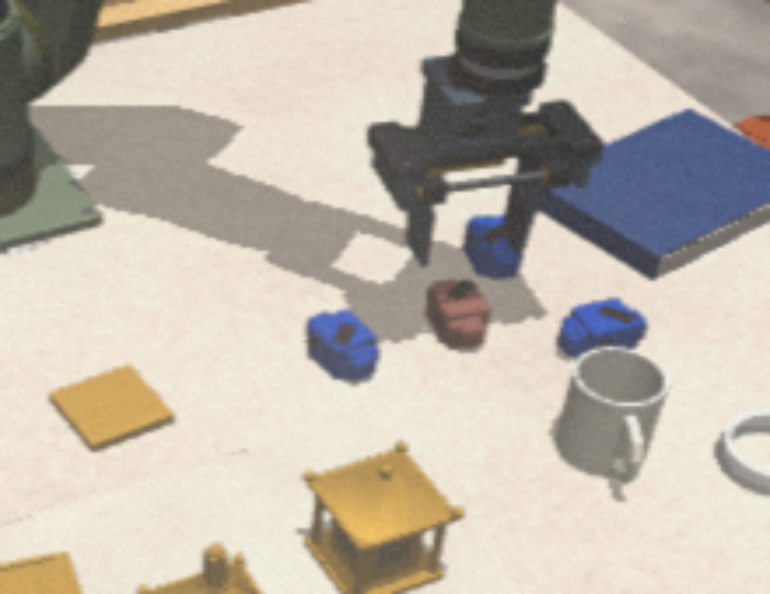

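The open jaws straddle the pink stone, which sits between them at about (460,312) in this crop. I'll descend and grip.

jog_arm --plan '[0.8, 0.05, 0, 0, 1.2, 0.05, 0, 0, 1.2, 0.04, 0.05, 0, 1.2, 0, 0, 0, 1.2, 0, 0, 0, 1.2, 0, 0, 0, 1.0, 0, 0, 0, 0.7, 0, 0, 0, 0.3, 0, 0, 0, 0, 0, 0, 0, 0, 0, 0, 0]'

```text
time_s: 13.02
ee_pos: [392.1, 328.0, 32.5]
ee_rot: [32.4, 90.0, 21.9]
force: [0.9, 1.3, 0.6]
gripper_width: 79.9
```

jog_arm --plan '[0, 0, 0, 0, 0, 0, 0, 0, 0, 0, 0, 0, 0, 0, 0, 0, 0, 0, 0, 0, 0, 0, 0, 0, 0, 0, 0, 0, 0, 0, 0, 0]' --claw 2 --newtons 25

```text
time_s: 13.68
ee_pos: [392.0, 328.0, 32.6]
ee_rot: [49.7, 90.0, 39.2]
force: [-0.7, 1.1, 1.6]
gripper_width: 43.8
```

jog_arm --plan '[-0.5, 0, 0, 0, -1.0, 0, 0, 0, -1.4, 0, 0, 0, -1.4, 0, 0, 0, -1.4, 0, 0, 0, -1.4, 0, 0, 0, -1.4, 0, 0, 0, -1.0, 0, 0, 0, -0.5, 0, 0, 0, 0, 0, 0, 0, 0, 0, 0, 0]'

```text
time_s: 14.6
ee_pos: [391.7, 327.7, 132.2]
ee_rot: [-118.6, 90.0, -129.1]
force: [-0.5, -0.6, -2.5]
gripper_width: 43.9
```

```bash
python3 - <<'E'
from h import *
im=env.grab_frame('scene')
go((497.7,-143.1,130),82);print(env.state()['ee_pos'],env.state()['gripper_width'],env.state()['force'])
cv2.imwrite('pics/a5.png',cv2.resize(np.clip(im[40:220,220:440,::-1].astype(float)*1.6,0,255).astype(np.uint8),None,fx=3.5,fy=3.3))
E
```

```text
tool cm [  0.22 -44.33  19.05] turn units [-0.42] jaw yaw 79.47 tilt 0.09 q [ 38.6  18.1 107.   -0.   55.  -40.8]
[391.43735342 327.50776099 131.80617084] 43.75045578296505 [ 0.01821496  0.46477485 -3.51369901]
```

View pics/a5.png

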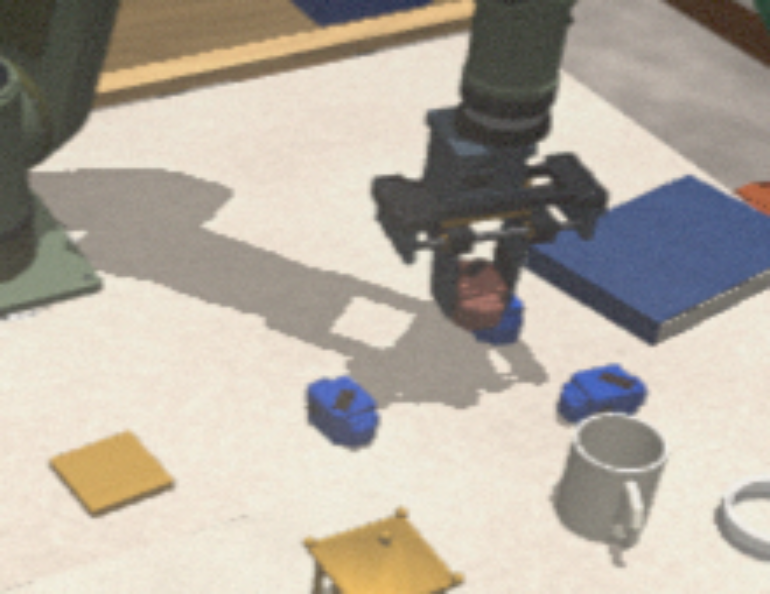

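The stone is held level. I'll carry it to the front of the tower.

jog_arm --plan '[0, -1.5, 0.645, 0, 0, -3.0, 1.29, 0, 0, -3.2, 1.375, 0, 0, -3.2, 1.375, 0, 0, -3.2, 1.375, 0, 0, -3.2, 1.375, 0, 0, -3.2, 1.375, 0, 0, -3.2, 1.375, 0, 0, -3.2, 1.375, 0, 0, -3.2, 1.375, 0, 0, -3.2, 1.375, 0, 0, -3.2, 1.375, 0]'

```text
time_s: 15.65
ee_pos: [478.9, -61.3, 131.5]
ee_rot: [-178.6, 89.9, 170.8]
force: [1.4, 1.2, -2.9]
gripper_width: 43.8
```

jog_arm --plan '[0, -3.2, 1.375, 0, 0, -2.5, 1.07, 0, 0, -1.5, 0.645, 0, 0, -0.63, 0.27, 0, 0, 0, 0, -0.42, 0, 0, 0, 0, 0, 0, 0, 0]'

```text
time_s: 16.23
ee_pos: [497.5, -142.0, 131.8]
ee_rot: [164.0, 89.9, 155.9]
force: [0.2, 0.0, -2.9]
gripper_width: 43.9
```

```bash
python3 - <<'E'
from h import *
go((497.7,-143.1,32.5),82);print(env.state()['ee_pos'],env.state()['gripper_width'],env.state()['force'])
for n in('scene','top'):
  im=env.grab_frame(n); x,y,w,h=(200,120,200,120) if n=='top' else (160,110,200,170)
  cv2.imwrite(f'pics/a6{n}.png',cv2.resize(np.clip(im[y:y+h,x:x+w,::-1].astype(float)*1.6,0,255).astype(np.uint8),None,fx=3.5,fy=3.5))
E
```

```text
tool cm [ 9.93 -0.11  0.05] turn units [-0.01] jaw yaw 81.95 tilt 0.11 q [-17.2  18.7 106.1   0.   55.3 -99.2]
[ 497.50652161 -142.00592329  131.76096446] 43.85543262058954 [ 0.22965416  0.04274211 -2.90217548]
```

View pics/a6scene.png

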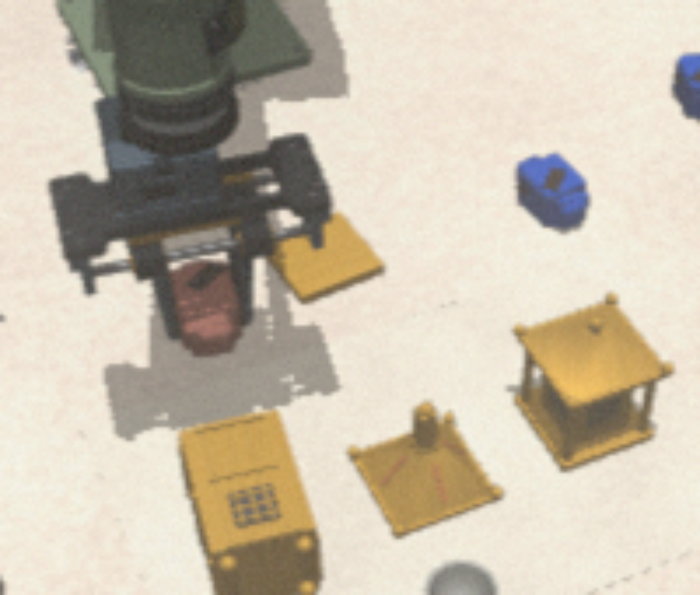

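View pics/a6top.png

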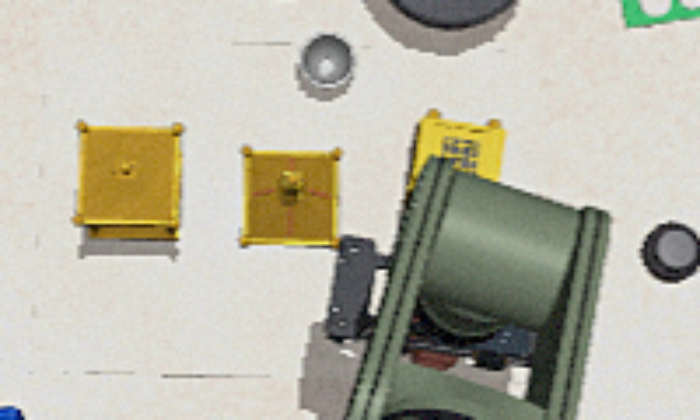

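Roof is standing square in the row. The stone lines up with the tower's axis in the scene view, so I'll lower it.

jog_arm --plan '[0.8, -0.1, 0.05, 0, 1.2, 0, 0, 0, 1.4, 0, 0, 0, 1.4, 0, 0, 0, 1.3, 0, 0, 0, 1.2, 0, 0, 0, 1.0, 0, 0, 0, 0.7, 0, 0, 0, 0.4, 0, 0, 0, 0.2, 0, 0, 0, 0, 0, 0, 0, 0, 0, 0, 0]'

```text
time_s: 17.33
ee_pos: [498.9, -143.9, 36.8]
ee_rot: [-12.8, 89.9, -20.8]
force: [-0.3, -0.5, -2.0]
gripper_width: 43.9
```

jog_arm --plan '[0.1, 0, 0, 0, 0.08, 0, 0, 0, 0.05, 0, 0, 0, 0, 0, 0, 0, 0, 0, 0, 0]'

```text
time_s: 17.75
ee_pos: [498.5, -143.8, 34.2]
ee_rot: [-26.4, 90.0, -34.4]
force: [0.8, 0.6, -2.8]
gripper_width: 43.8
```

jog_arm --plan '[0.06, 0, 0, 0, 0.06, 0, 0, 0, 0.05, 0, 0, 0, 0, 0, 0, 0, 0, 0, 0, 0]'

```text
time_s: 18.17
ee_pos: [498.5, -143.8, 32.6]
ee_rot: [-33.3, 90.0, -41.3]
force: [-0.4, -1.2, 0.0]
gripper_width: 43.9
```

jog_arm --plan '[0.04, 0, 0, 0, 0, 0, 0, 0, 0, 0, 0, 0]'

```text
time_s: 18.42
ee_pos: [498.5, -143.8, 32.6]
ee_rot: [-25.5, 90.0, -33.5]
force: [-2.0, -0.1, 5.5]
gripper_width: 44.2
```

jog_arm --plan '[0, 0, 0, 0, 0, 0, 0, 0, 0, 0, 0, 0, 0, 0, 0, 0, 0, 0, 0, 0]' --claw 7

```text
time_s: 18.83
ee_pos: [498.6, -143.8, 31.9]
ee_rot: [-77.2, 90.0, -85.2]
force: [0.0, -1.3, -0.1]
gripper_width: 69.8
```

jog_arm --plan '[-0.5, 0, 0, 0, -1.0, 0, 0, 0, -1.5, 0, 0, 0, -1.5, 0, 0, 0, -1.5, 0, 0, 0, -1.5, 0, 0, 0, -1.5, 0, 0, 0, -1.5, 0, 0, 0, -1.0, 0, 0, 0, -0.5, 0, 0, 0, 0, 0, 0, 0]'

```text
time_s: 19.75
ee_pos: [499.1, -144.0, 153.5]
ee_rot: [-10.8, 89.8, -18.8]
force: [-0.1, -0.3, 0.2]
gripper_width: 70.2
```

```bash
python3 - <<'E'
from h import *
go((583,-358,152));print(env.state()['ee_pos'],env.state()['gripper_width'])
im=env.grab_frame('scene');x,y,w,h=(160,150,200,130)
cv2.imwrite('pics/a7.png',cv2.resize(np.clip(im[y:y+h,x:x+w,::-1].astype(float)*1.6,0,255).astype(np.uint8),None,fx=4,fy=4))
E
```

```text
tool cm [  0.19 -20.02  11.29] turn units None jaw yaw 81.99 tilt 0.17 q [-17.4  17.4 104.3  -0.   58.1 -99.3]
[ 499.14173614 -144.01119349  153.50089813] 70.16289471960349
```

View pics/a7.png

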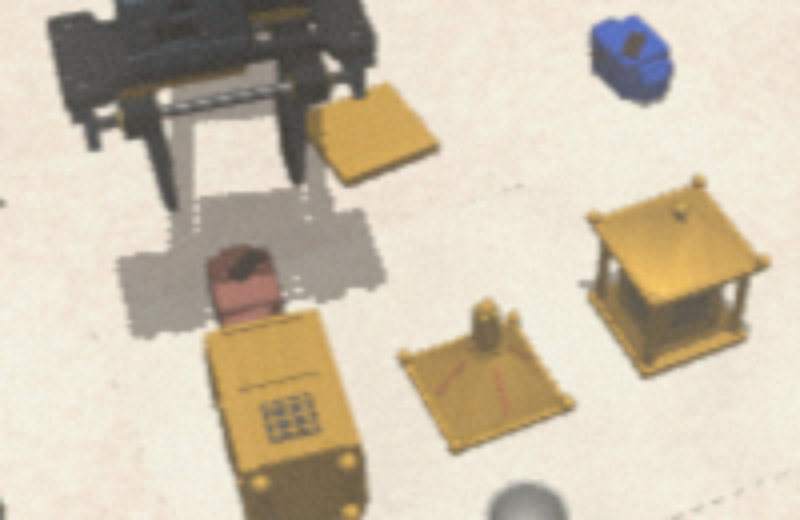

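jog_arm --plan '[0, -1.0, 0.56, 0, 0, -2.0, 1.13, 0, 0, -2.6, 1.47, 0, 0, -2.6, 1.47, 0, 0, -2.6, 1.47, 0, 0, -2.6, 1.47, 0, 0, -2.6, 1.47, 0, 0, -2.0, 1.13, 0, 0, -1.4, 0.79, 0, 0, -0.62, 0.33, 0, 0, 0, 0, 0, 0, 0, 0, 0]' --claw 0

```text
time_s: 20.8
ee_pos: [581.8, -357.5, 150.9]
ee_rot: [149.9, 89.9, 141.9]
force: [-1.0, 0.1, -0.1]
gripper_width: 0.2
```

```bash
python3 - <<'E'
from h import *
go((583.3,-358,60));s=env.state();print(s['ee_pos'],s['gripper_width'])
for n in('scene','top'):
  im=env.grab_frame(n); x,y,w,h=(200,140,240,100) if n=='top' else (80,130,240,150)
  cv2.imwrite(f'pics/a8{n}.png',im[:,:,::-1])
  k=3.3 if n=='top' else 3.3
  cv2.imwrite(f'pics/a8{n}c.png',cv2.resize(np.clip(im[y:y+h,x:x+w,::-1].astype(float)*1.6,0,255).astype(np.uint8),None,fx=k,fy=k,interpolation=cv2.INTER_NEAREST))
im=cv2.imread('pics/a8top.png')
cv2.imwrite('pics/a8z.png',cv2.resize(np.clip(im[145:230,250:350].astype(float)*1.6,0,255).astype(np.uint8),None,fx=7,fy=7,interpolation=cv2.INTER_NEAREST))
E
```

```text
tool cm [ 9.09 -0.04  0.18] turn units None jaw yaw 81.97 tilt 0.14 q [ -32.5   31.4   81.2    0.    67.5 -114.5]
[ 581.77840922 -357.52070853  150.90159555] 0.23051124821209276
```

View pics/a8scenec.png

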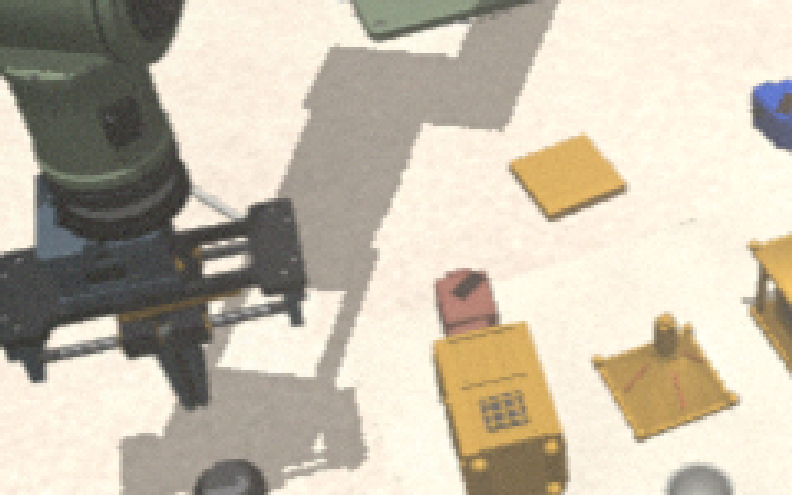

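View pics/a8z.png

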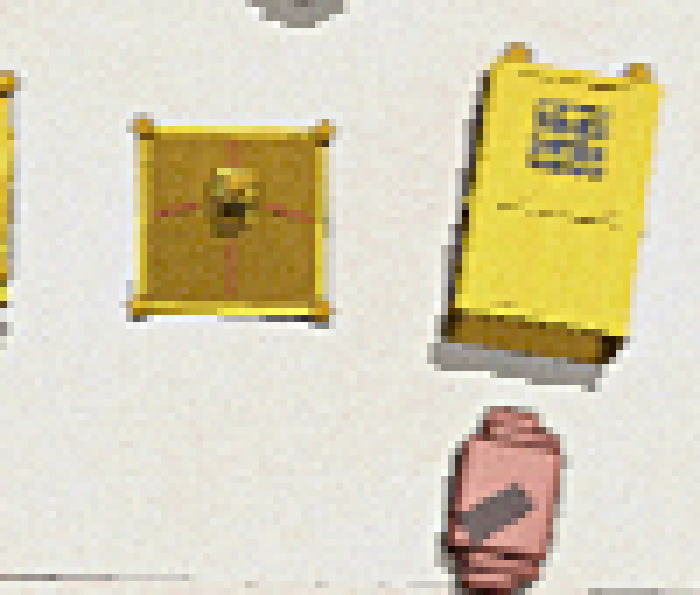

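```bash
python3 - <<'E'
from h import *
f=lambda L:np.array(L,float)/7+[249.5,144.5]
P=unproj('top',f([(470,436),(562,452),(548,558),(455,543)]),40)[:,:2];print('stone',P.round(1).tolist(),P.mean(0))
e=P[0]-P[3];print(np.degrees(np.arctan2(e[1],e[0])))
P=unproj('top',f([(143,127),(324,130),(322,308),(138,305)]),5)[:,:2];print('roof',P.round(1).tolist(),P.mean(0))
P=unproj('top',f([(492,62),(663,90),(628,335),(455,308)]),72)[:,:2];print('tower',P.mean(0)); t=P.mean(0)
for L in ([(515,408)],): print('near end',unproj('top',f(L),25)[0,:2])
q=proj('top',(498.5,-143.8,40))[0];print('pred stone top ctr',((q-[249.5,144.5])*7).round())
E
```

```text
stone [[523.5, -127.1], [517.7, -166.1], [472.5, -160.5], [477.8, -121.3]] [ 497.86471749 -143.73297373]
-7.239007705824356
roof [[662.5, 15.5], [663.3, -64.3], [583.5, -64.9], [582.7, 15.5]] [623.00372809 -24.56460682]
tower [ 620.31531659 -160.48503468]
near end [ 538.34939784 -147.60094694]
pred stone top ctr [509. 496.]
```

Roof measures (623,-24.5) and square. The stone measures (497.9,-143.7) at -7°, with its near end about 28 mm short of the opening. Now for the button.

jog_arm --plan '[0.8, 0, 0.15, 0, 1.2, 0, 0, 0, 1.5, 0, 0, 0, 1.5, 0, 0, 0, 1.4, 0, 0, 0, 1.2, 0, 0, 0, 0.9, 0, 0, 0, 0.6, 0, 0, 0, 0, 0, 0, 0, 0, 0, 0, 0]'

```text
time_s: 21.73
ee_pos: [584.0, -358.0, 61.0]
ee_rot: [-57.1, 90.0, -65.1]
force: [0.1, -0.3, 0.8]
gripper_width: 0.3
```

```bash
python3 - <<'E'
from h import *
go((583.3,-358,50))
im=env.grab_frame('scene');x,y,w,h=(90,190,120,110)
cv2.imwrite('pics/a9.png',cv2.resize(np.clip(im[y:y+h,x:x+w,::-1].astype(float)*1.8,0,255).astype(np.uint8),None,fx=5,fy=5))
E
```

```text
tool cm [ 1.1  -0.01 -0.07] turn units None jaw yaw 82.0 tilt 0.01 q [ -32.5   36.    86.8   -0.    57.2 -114.5]
```

View pics/a9.png

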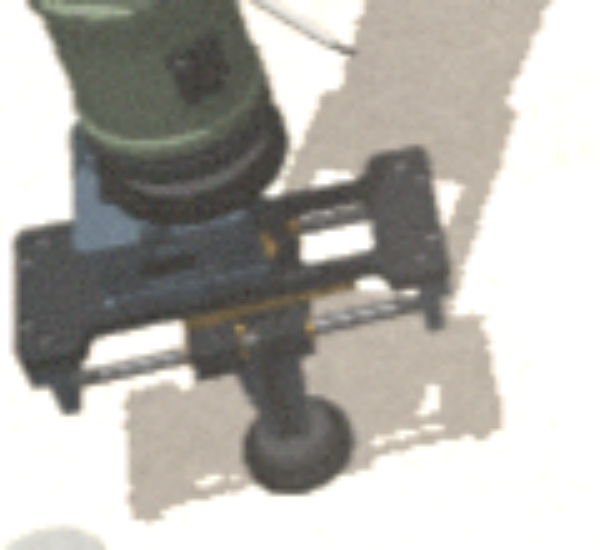

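The shut fingertips are over the button's middle. I'll step down while watching the force.

jog_arm --plan '[0.3, 0, 0, 0, 0.3, 0, 0, 0, 0.2, 0, 0, 0, 0, 0, 0, 0]'

```text
time_s: 22.12
ee_pos: [583.7, -357.9, 52.7]
ee_rot: [160.1, 90.0, 152.1]
force: [-0.1, -0.7, 0.7]
gripper_width: 0.5
```

jog_arm --plan '[0.1, 0, 0, 0, 0.1, 0, 0, 0, 0.1, 0, 0, 0, 0, 0, 0, 0]'

```text
time_s: 22.45
ee_pos: [583.8, -358.0, 49.9]
ee_rot: [172.1, 90.0, 164.1]
force: [0.5, 0.2, 0.6]
gripper_width: 0.9
```

jog_arm --plan '[0.1, 0, 0, 0, 0.1, 0, 0, 0, 0.1, 0, 0, 0, 0, 0, 0, 0]'

```text
time_s: 22.78
ee_pos: [583.9, -358.0, 47.1]
ee_rot: [-46.0, 90.0, -54.0]
force: [-1.0, -0.3, 1.5]
gripper_width: 0.4
```

jog_arm --plan '[0.1, 0, 0, 0, 0.1, 0, 0, 0, 0.1, 0, 0, 0, 0, 0, 0, 0]'

```text
time_s: 23.12
ee_pos: [583.9, -358.0, 44.2]
ee_rot: [-35.2, 90.0, -43.2]
force: [-1.2, 0.7, 3.2]
gripper_width: -0.1
```

Contact began near TCP z = 48. I'll continue to the bottom stop.

jog_arm --plan '[0.1, 0, 0, 0, 0.1, 0, 0, 0, 0.05, 0, 0, 0, 0, 0, 0, 0]'

```text
time_s: 23.45
ee_pos: [583.9, -358.1, 41.7]
ee_rot: [-33.2, 90.0, -41.2]
force: [-0.1, 0.5, 5.4]
gripper_width: 0.2
```

jog_arm --plan '[0.07, 0, 0, 0, 0.07, 0, 0, 0, 0, 0, 0, 0, 0, 0, 0, 0]'

```text
time_s: 23.78
ee_pos: [584.0, -358.0, 41.2]
ee_rot: [-32.3, 90.0, -40.3]
force: [-1.6, 1.6, 8.9]
gripper_width: 0.2
```

It has bottomed: the force passed 5 N to 8.9 N and the tool stopped advancing. I'll retract.

jog_arm --plan '[-0.3, 0, 0, 0, -0.6, 0, 0, 0, -1.0, 0, 0, 0, -1.5, 0, 0, 0, -2.0, 0, 0, 0, -2.0, 0, 0, 0, -2.0, 0, 0, 0, -1.5, 0, 0, 0, -0.8, 0, 0, 0, 0, 0, 0, 0, 0, 0, 0, 0, 0, 0, 0, 0]'

```text
time_s: 24.78
ee_pos: [583.2, -357.6, 155.7]
ee_rot: [156.6, 89.9, 148.6]
force: [-0.4, 0.1, -0.8]
gripper_width: 0.0
```

```bash
python3 - <<'E'
from h import *
s=env.state();print(s['time_s'],s['ee_pos'],s['force'])
for n in('scene','top'):
  im=env.grab_frame(n)
  cv2.imwrite(f'pics/b1{n}.png',cv2.resize(np.clip(im[:,:,::-1].astype(float)*1.5,0,255).astype(np.uint8),(800,600)))
E
```

```text
24.7833 [ 583.23521855 -357.5646078   155.73236831] [-0.43596966  0.13160323 -0.79669006]
```

View pics/b1top.png

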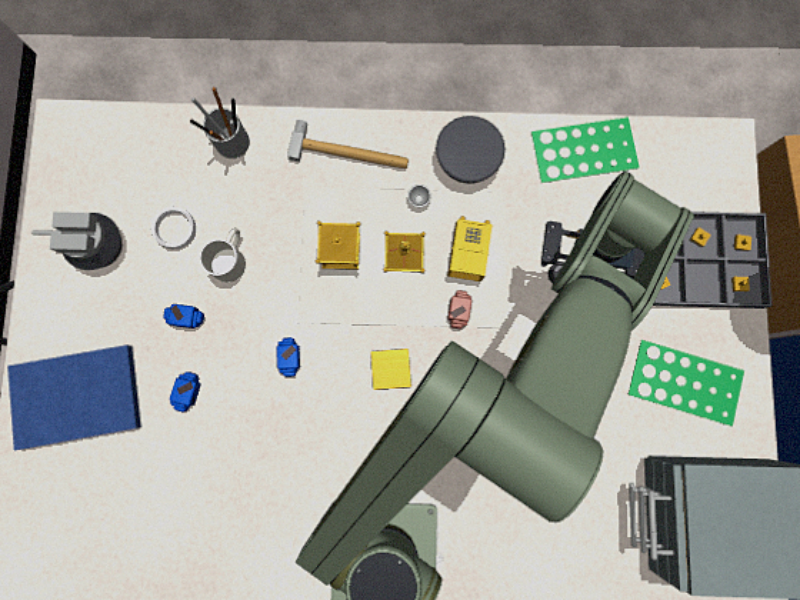

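View pics/b1scene.png

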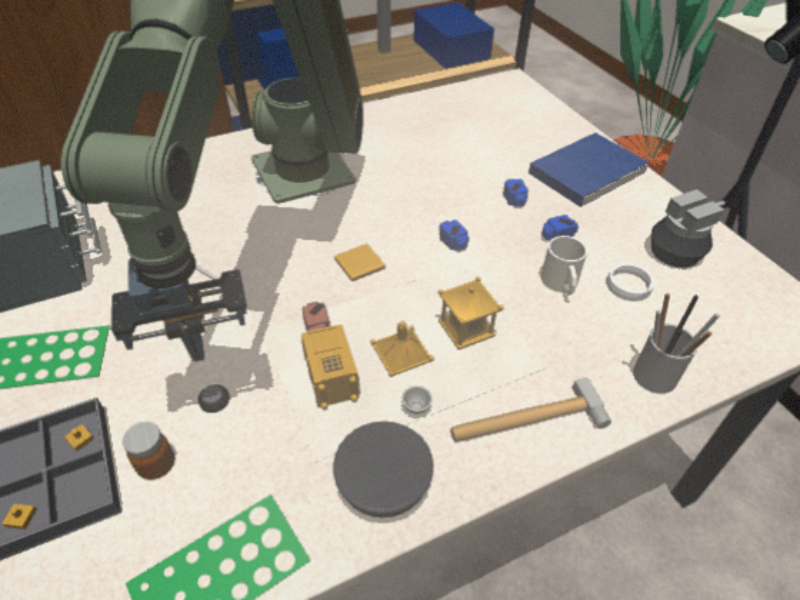

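The roof is at (405,252) between the pavilion (338,245) and the tower (470,250), and the stone is at (460,308) in front of the opening, all in the top view. Nothing else moved, the button is up and the arm is clear. I'll hand in now.

```bash
python3 -c "
from workcell import env
print(env.job_done())"
```

```text
the job is handed in; nothing more can be done
None
```

I set both pieces out, let them go, pressed the release button and let it come up, then handed the job in at about 25 s of the 72 s allowed. No verdict was reported.

- **Roof:** it stands finial up at about (623, -24.5) mm and within about 1° of square to the pavilion. The midpoint between pavilion and tower was (621.5, -24.5) mm.
- **Stone:** it lies at about (498, -144) mm, pointing about -7° against the tower's -8°. Its near end is about 28 mm short of the opening.
- **Setting down:** both pieces were lowered until the wrist force showed table contact before I opened the fingers.
- **Button:** I pressed until the force passed 5 N and reached 8.9 N at the stop, then lifted well clear. The button position itself cannot be read; I judged "fully down" from the force and the stop, and "up again" from having lifted well clear of it.
- **Everything else:** the last pictures show the pavilion, tower and bystanders in their original places, with the arm touching nothing.

One check disagreed. My silhouette fit of the stone before picking it up was poor, about 25% mismatch in the scene view. It differed from the corner estimate by about 5 mm and 3°. I gripped between the two, and the jaws centred the stone in y and in angle; the pictures after placing it agreed with the planned spot to within 1 mm.

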